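Clear the bench after a water-activity run

ROBOT

A 6-joint arm with a two-finger parallel gripper is mounted at the origin on the work surface. World frame = base frame: x ahead of the robot, y to its left, z up, the work surface at z = 0. Lengths are in m, angles in rad, forces in N, time in s.
With the tool pointing down it reaches from about 0.375 to 0.975 m from the base axis. Payload 3.8 kg.
Tool frame: the origin (TCP) lies midway between the tips of the shut fingers; the grasp point (between the pads) lies 19 mm behind it (manip.tcp_to_grasp is the distance from the TCP to the grasp point, in m); z points along the fingers, x is the direction in which the jaws open and shut, and the axes are right-handed (so a half turn about z gives the same grasp; the last joint's range is limited). The gripper opens to 85 mm and grips with 20 to 120 N. Pads are 22 mm wide; open, the fingers measure 114 mm over their backs; the gripper's body (76 mm by 85 mm) begins 54 mm behind the grasp point. The pads swing forward as they close: fully open they stand 13 mm farther back than shut.
Start: joints at [-0.037, 0.264, 1.604, -0, 1.274, -0.037], TCP at [0.675, -0, 0.231] pointing down, gripper open.
Joint ranges: [-2.63, 2.63], [-0.94, 2.18], [0.31, 2.57], [-1.31, 4.45], [0, 2.66], [-2.55, 2.55]. Speed limits (rad/s): [2.57, 2.57, 3.14, 3.14, 3.14, 3.14].

INTERFACE

Orientations are given as a 3x3 rotation matrix whose columns are the frame's x, y, z axes.
In Python, from station import manip gives the robot as it stands. Calls block until the motion is done:
- manip.movep(position, orientation): joint-space move of the TCP to a pose.
- manip.line_to(position, vel=0.15, frame=None, stop_force=None): straight line of the TCP; frame=None keeps the orientation; vel is the mean speed in m/s. With stop_force (N) it stops when the force on the tool has changed by that much, and returns True; else False.
- manip.move_j(angles): joint-space move.
- manip.set_gripper(opening, strength=None): finger opening in m; strength is the grip in N (None keeps the last); returns when the fingers have stopped.
- manip.dwell(seconds).
- manip.solve_ik(position, orientation): joint angles nearest the present ones, or None.
- manip.observe(): the state.
- manip.get_image(name): name is "scene" or "side" or "wrist"; returns a dict with "color" (480x640x3 uint8, red, green, blue), "mtx" (3x3 intrinsics, pixels), "extrinsics" (4x4, takes a point from camera to world coordinates). Camera axes: x right, y down, z forward; pixel columns grow to the right and rows downward; lengths in m; the calibration is good to about 2 mm. A picture is of the moment at which its call begins. There is no depth.
A pose or a line that the arm cannot do raises manip.PlanningError and nothing moves.
- manip.hand_in(): hands the job in, once; it reports no verdict.
The state is a dict: "t": time; "joints": joint angles; "joint_velocities": joint speeds; "tau": joint torques, N m; "tcp_pos": TCP position; "tcp_rot": TCP orientation; "wrist_force": force on the tool from outside, world axes, zero at the start; "moment": the same for the moment, N m; "gripper_width": finger opening in m.
Only numpy, scipy, OpenCV 4.12 (cv2) and the standard library are available. Lean on these libraries where they do the work, as an engineer would, in place of code of your own. Each camera call takes 0.05 s, during which the arm holds its last target.

TASK

Clear up after the measurements: stand the two product samples (oats and cocoa) in the green sample rack, one in each seat, and the loose blue-lidded salt standard in the free seat of the blue standards rack, leaving the standard that is already there in its seat. Put the steel balance weight and its lifting fork back in the dark grey kit case, each down in the pocket cut to its shape. Keep the cups upright and set things down rather than dropping them.

Things in the scene. Friction and masses are not known exactly. Their poses are not given: they have to be found in the camera images.
- sample_oats: Round lidded sample cup, 41 mm across and 22 mm tall, 20 to 45 g, plain cylinder standing on the bench; white, with light tan grains seen through the middle of its white lid. Origin: centre of the underside, z up.
- sample_cocoa: Round lidded sample cup, 41 mm across and 22 mm tall, 20 to 45 g, plain cylinder standing on the bench; white, with dark brown grains seen through the middle of its white lid. Origin: centre of the underside, z up.
- standard: Round lidded sample cup, 41 mm across and 22 mm tall, 20 to 45 g, plain cylinder standing on the bench; white with an all-blue lid (salt standard), the one that stands loose on the bench. Origin: centre of the underside, z up.
- standard_seated: A cup just like the loose standard (41 mm across, 22 mm tall, blue lid), already standing in the y = -36 mm seat of the blue rack, where it stays. Origin: centre of the underside, z up.
- weight: Polished steel 200 g balance weight standing upright, 52 mm tall: cylinder 28 mm across up to 36 mm, a 13 mm neck, and a knob 20 mm across from 45 to 51 mm. Origin: centre of the underside, z up.
- fork: Lifting fork for the weight, lying flat, rigid, 60 g, 130 mm long along its x axis. Black handle 14 mm wide (y) and 16 mm thick (z) from x = -65 to +30 mm; steel two-pronged head 32 mm wide and 6 mm thick from x = +29 to +65 mm. Origin: on the underside, half way along its length (a good place to grip the handle); x points to the head, z up.
- sample_rack: Green sample rack: fixed slab 74 mm (x) by 150 mm (y), 13 mm high, with two round seats 50 mm across, 8 mm deep (floors 5 mm above the bench), centred at x = 0, y = -36 and +36 mm. A cup fits loosely. Origin: centre of the underside, z up. Both seats are empty.
- standards_rack: Blue standards rack: fixed slab 74 mm (x) by 150 mm (y), 13 mm high, with two round seats 50 mm across, 8 mm deep (floors 5 mm above the bench), centred at x = 0, y = -36 and +36 mm. A cup fits loosely. Origin: centre of the underside, z up. The y = -36 mm seat holds a standard; the y = +36 mm seat is free.
- kit_case: Fixed open dark grey case 82 (x) by 202 (y), 18 high, dark foam, yellow pocket floors. Weight pocket: 38 across at (0, +73), floor 4 up. Fork pocket along y at x = 0, floor 10 up: slot 23 wide, y -94 to +3; head recess 41 wide, y +3 to +46; fork fits only with x along case +y, origin at (0, -24); finger notches there, 44 long, to x = +-35, floor 10 up. All mm. Origin: centre of underside, z up.
Mind the look-alikes: they are no part of the job. Leave any pink or turquoise look-alike of the standard alone. What is shaped like the sample_oats but red is not meant.

How it is judged:
By the outcome, as a careful person would: the job done as asked, in the order asked, and still so for the second after the job is handed in, with the robot touching nothing.
It also fails if it takes over 120 s, if anything falls off the work surface, if the arm or the gripper's body presses on something with over 40 N, if the wrist force passes 120 N, or if a joint passes its speed limit or range.

## Working session

There is one attempt and no reset: what is moved stays moved. The work goes in short steps, each a Python script; the robot and the scene stay as the last script left them, time stands still between calls to the robot, and variables do not carry over. Pictures are saved under pics/ and viewed, and the job is handed in when it is done.

```bash
ls; mkdir -p pics; python3 - <<'E'
from station import manip
import cv2
for n in ["scene","side","wrist"]:
    d=manip.get_image(n); cv2.imwrite(f"pics/a_{n}.png",d["color"][:,:,::-1])
    print(n,d["mtx"].round(1).tolist(),d["extrinsics"].round(3).tolist())
print(manip.observe()["t"],manip.tcp_to_grasp)
E
```

```text
pics
scene [[499.5, 0.0, 313.3], [0.0, 499.5, 237.1], [0.0, 0.0, 1.0]] [[0.754, 0.501, -0.425, 0.886], [0.657, -0.566, 0.498, -0.45], [0.009, -0.654, -0.756, 0.73], [0.0, 0.0, 0.0, 1.0]]
side [[469.9, 0.0, 321.8], [0.0, 469.9, 241.4], [0.0, 0.0, 1.0]] [[-0.772, -0.408, 0.488, 0.066], [-0.636, 0.499, -0.589, 0.506], [-0.003, -0.765, -0.644, 0.615], [0.0, 0.0, 0.0, 1.0]]
wrist [[394.5, 0.0, 326.4], [0.0, 394.5, 242.1], [0.0, 0.0, 1.0]] [[1.0, 0.001, -0.003, 0.674], [0.0, -0.946, -0.324, 0.085], [-0.003, 0.324, -0.946, 0.373], [0.0, 0.0, 0.0, 1.0]]
0.15 0.0187
```

View pics/a_scene.png

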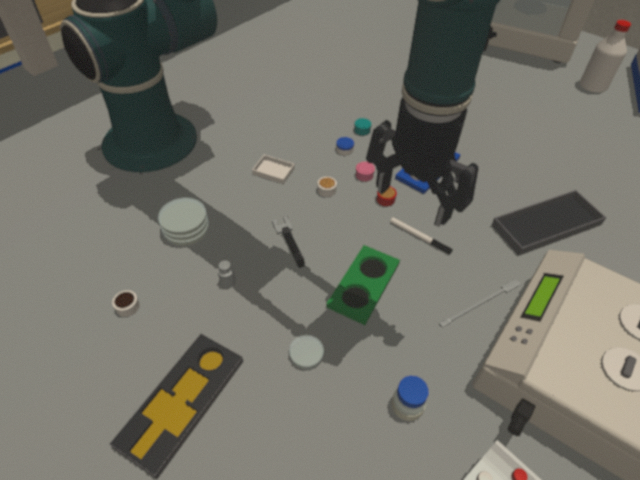

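View pics/a_side.png

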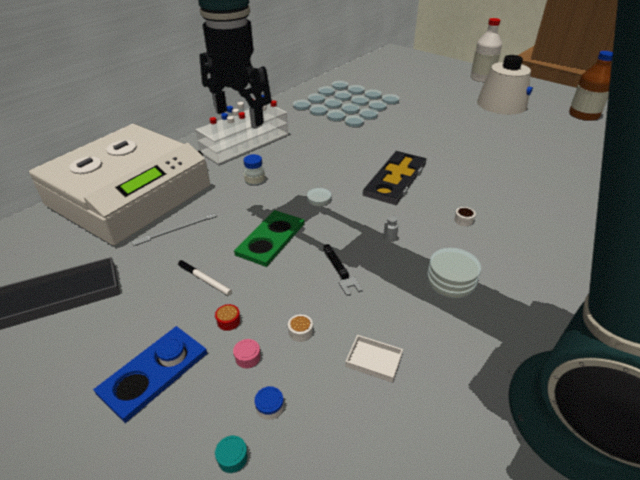

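View pics/a_wrist.png

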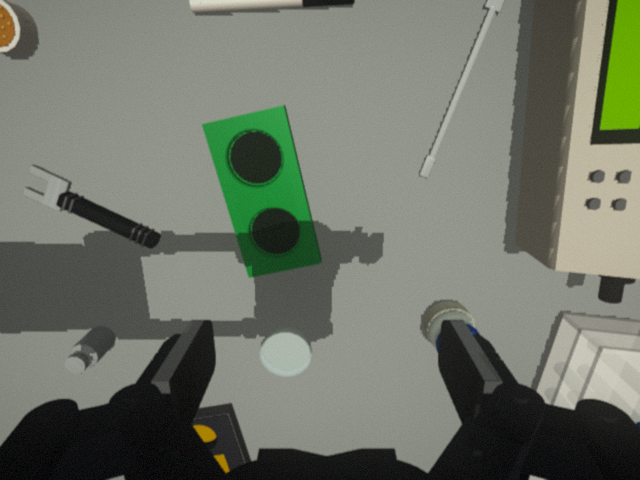

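Candidates (scene px):
- **Oats:** the white cup with tan grains at (327,185). The red cup at (387,195) is a look-alike.
- **Cocoa:** the white cup with brown grains at (125,302), the only one.
- **Loose standard:** the blue lid at (345,146). It could be confused with teal (363,126), pink (365,171), the seated blue (~450,155, in the rack) and the blue-lidded jar (412,395).
- **Weight:** (225,272). **Fork:** (290,245).

Next is a close crop to check these choices.

```bash
python3 - <<'E'
import cv2,numpy as np
a=cv2.imread("pics/a_scene.png");b=cv2.imread("pics/a_side.png")
c1=cv2.resize(a[110:270,215:415],(500,400),interpolation=cv2.INTER_CUBIC)
c2=cv2.resize(a[250:480,90:260],(296,400),interpolation=cv2.INTER_CUBIC)
cv2.imwrite("pics/b1.png",np.hstack([c1,c2]))
cv2.imwrite("pics/b2.png",cv2.resize(b[180:480,90:490],(800,600),interpolation=cv2.INTER_CUBIC))
E
```

```text
(no output)
```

View pics/b1.png

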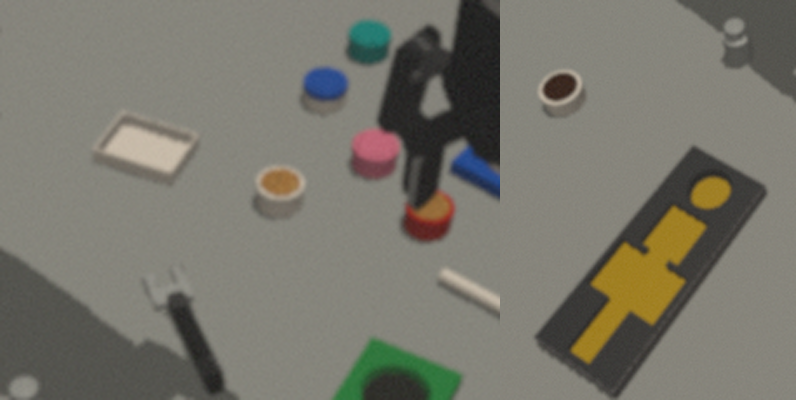

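View pics/b2.png

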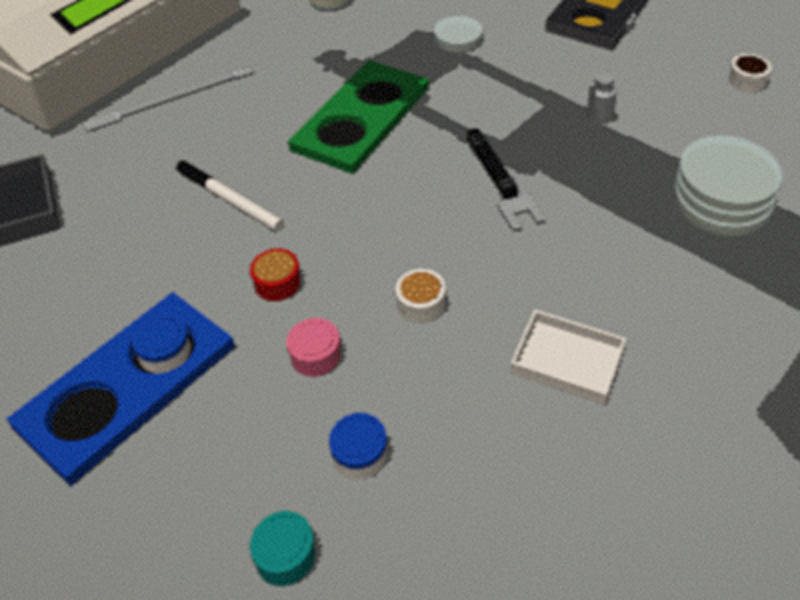

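The choices hold: the white-rimmed tan cup is at side ~(300,325) and the red one at (227,316). The loose blue lid is at side (269,400), the free blue-rack seat at side (131,386), and the seated standard at (171,348). In the case, the weight pocket is at the upper-right end. I'll get coarse positions from rays in both views.

```bash
cat > h.py <<'E'
import numpy as np,cv2,json
from station import manip
def ray(d,u,v,z):
    K,E=d["mtx"],d["extrinsics"]
    r=E[:3,:3]@(np.linalg.inv(K)@np.array([u,v,1.])); o=E[:3,3]
    return (o+r*(z-o[2])/r[2])
def proj(d,p):
    E=d["extrinsics"];c=E[:3,:3].T@(np.asarray(p)-E[:3,3]);q=d["mtx"]@c;return q[:2]/q[2]
def down(yaw):  # tool x (jaw direction) at angle yaw in the world, z down
    c,s=np.cos(yaw),np.sin(yaw)
    return np.array([[c,s,0],[s,-c,0],[0,0,-1.]])
E
python3 - <<'E'
from h import *
S=manip.get_image("scene");T=manip.get_image("side")
P={ "oats":((327,184),(300,324),.022),"cocoa":((125.5,300),(465,212.5),.022),"std":((345,144),(269,399),.022),
"teal":((363,124),(231,450),.022),"pink":((365,169),(247,351),.022),"red":((387,193),(228,315),.022),
"wknob":((224.5,267),(391,223.5),.051),"forkhandleEnd":((299,262),(329,250),.016),"forkhead":((281,222),(350,285),.006),
"gseat1":((374,267),(279,228),.013),"gseat2":((356,296),(260.5,245.5),.013),
"bfree":(None,(131,386),.013),"bseat":(None,(171,345),.027),
"cw":((211,361),(385,190),.004),"cforkend":((146,442),(409,158),.010)}
for k,(a,b,z) in P.items():
    pa=ray(S,*a,z) if a else None; pb=ray(T,*b,z)
    print(k, None if pa is None else pa.round(4)[:2],pb.round(4)[:2])
E
```

```text
oats [0.4142 0.1449] [0.4096 0.1468]
cocoa [ 0.3437 -0.2985] [ 0.3407 -0.2998]
std [0.3604 0.2715] [0.3538 0.2754]
teal [0.3457 0.3571] [0.3405 0.3584]
pink [0.4448 0.2343] [0.4373 0.2382]
red [0.5226 0.2056] [0.5143 0.2079]
wknob [ 0.4355 -0.1537] [ 0.4224 -0.1364]
forkhandleEnd [ 0.5048 -0.0415] [ 0.4916 -0.0302]
forkhead [0.406  0.0148] [0.409  0.0118]
gseat1 [0.6124 0.0415] [ 0.6165 -0.0213]
gseat2 [ 0.6267 -0.0298] [0.6066 0.042 ]
bfree None [0.5285 0.3845]
bseat None [0.5329 0.3069]
cw [ 0.5273 -0.2737] [ 0.5321 -0.2874]
cforkend [ 0.5557 -0.4176] [ 0.5607 -0.4386]
```

```bash
python3 - <<'E'
from h import *
import pickle
V={}
V["v1"]=manip.get_image("wrist")
manip.movep([0.50,-0.33,0.25],down(0)); V["v3"]=manip.get_image("wrist")
manip.movep([0.48,0.20,0.25],down(0)); V["v2"]=manip.get_image("wrist")
pickle.dump(V,open("V.pkl","wb"))
for k in V: cv2.imwrite(f"pics/{k}.png",V[k]["color"][:,:,::-1])
print(manip.observe()["t"])
E
```

```text
3.7167
```

View pics/v2.png

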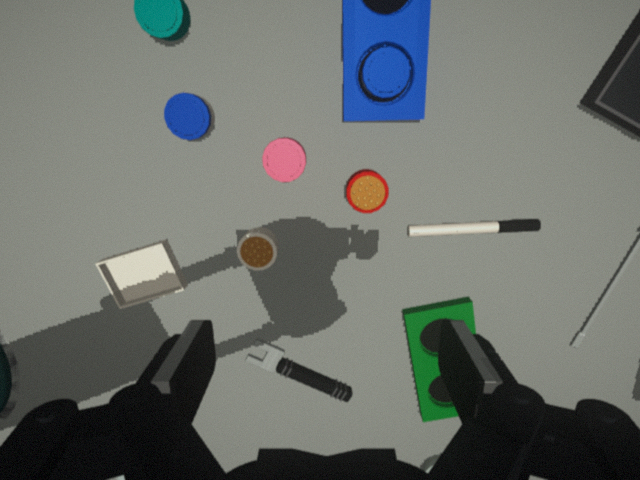

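View pics/v3.png

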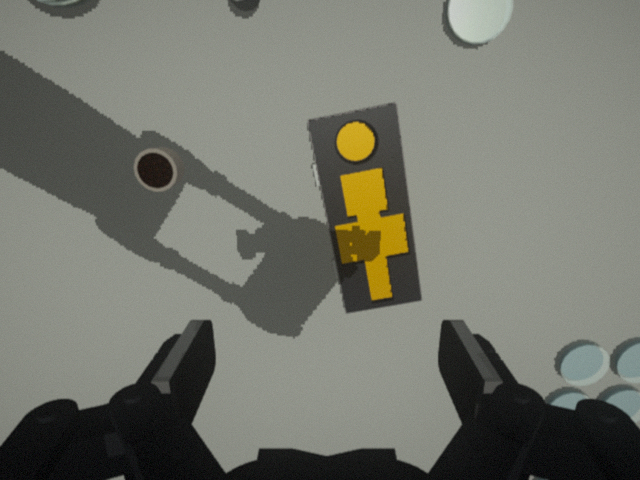

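```bash
cat >> h.py <<'E'
def hsv(d): return cv2.cvtColor(d["color"],cv2.COLOR_RGB2HSV)
def comps(mask,amin=150):
    mask=cv2.morphologyEx(mask.astype(np.uint8)*255,cv2.MORPH_OPEN,np.ones((3,3)))
    cs,_=cv2.findContours(mask,cv2.RETR_EXTERNAL,cv2.CHAIN_APPROX_NONE)
    return [c for c in cs if cv2.contourArea(c)>amin]
def toplane(d,c,z):
    c=np.asarray(c,float).reshape(-1,2)
    return np.array([ray(d,u,v,z)[:2] for u,v in c],np.float32)
def show(d,cs,z,tag,max_y=None):
    for c in cs:
        w=toplane(d,c,z); (m,r)=cv2.minEnclosingCircle(w); M=cv2.moments(w.reshape(-1,1,2)*1000); R=cv2.minAreaRect(w*1000)
        px=c.reshape(-1,2).mean(0)
        cen=np.array([M["m10"],M["m01"]])/M["m00"]/1000
        print(tag,"px",px.round(0),"centroid",cen.round(4),"areadia %.1f"%(2*np.sqrt(M["m00"]/np.pi)),"enc",np.round(m,4),"%.1f"%(2000*r),"rect",np.round(R[0],1),np.round(R[1],1),round(R[2],1))
E
python3 - <<'E'
from h import *
import pickle
V=pickle.load(open("V.pkl","rb"))
d=V["v2"];H=hsv(d);h,s,v=[H[...,i].astype(int) for i in range(3)]
print(H[252,257],H[115,187],H[190,367],H[60,350])
show(d,comps((h>5)&(h<25)&(s>120)&(v>40)),.022,"tan")
show(d,comps((h>108)&(h<125)&(s>150)&(v>60)),.022,"blue")
d=V["v3"];H=hsv(d);h,s,v=[H[...,i].astype(int) for i in range(3)]
print(H[170,155],H[155,145],H[140,355],H[200,330])
m=(s>60)&(v<90)
show(d,[c for c in comps(m) ],.022,"brown")
y=(h>15)&(h<30)&(s>150)&(v>50)
show(d,comps(y),.010,"yel10"); show(d,comps(y),.004,"yel4")
d=V["v1"];H=hsv(d);h,s,v=[H[...,i].astype(int) for i in range(3)]
g=((h>50)&(h<75)&(s>150)&(v>40)).astype(np.uint8)*255
show(d,comps(g>0,2000),.013,"green")
cs,hi=cv2.findContours(g,cv2.RETR_CCOMP,cv2.CHAIN_APPROX_NONE)
show(d,[c for c,x in zip(cs,hi[0]) if x[3]>=0 and cv2.contourArea(c)>500],.013,"seat")
print(manip.observe()["t"])
E
```

```text
[ 15 159  96] [110 210 163] [ 17 172 172] [109 202 182]
tan px [256. 251.] centroid [0.4089 0.1468] areadia 30.7 enc [0.4089 0.1469] 32.1 rect [408.7 146.7] [31.2 30.1] 87.3
tan px [367. 192.] centroid [0.5182 0.2067] areadia 33.0 enc [0.5183 0.2068] 34.4 rect [518.1 207. ] [32.5 32.9] 1.1
blue px [187. 116.] centroid [0.3545 0.2761] areadia 39.2 enc [0.3544 0.276 ] 40.6 rect [354.6 276. ] [39.3 39.3] 82.4
blue px [383.  57.] centroid [0.5296 0.3184] areadia 90.1 enc [0.5292 0.3207] 117.5 rect [529.8 320.2] [72.  94.6] 0.7
[ 17 120  34] [12 57 45] [ 23 213 207] [21 27 65]
brown px [155. 169.] centroid [ 0.3387 -0.3009] areadia 29.7 enc [ 0.3388 -0.3008] 31.8 rect [ 338.9 -300.6] [29.9 30.6] 81.3
yel10 px [371. 231.] centroid [ 0.5448 -0.3655] areadia 86.6 enc [ 0.5451 -0.3711] 143.0 rect [ 546.  -371.6] [ 71.1 140.4] 10.6
yel10 px [355. 141.] centroid [ 0.5269 -0.275 ] areadia 35.4 enc [ 0.5269 -0.2749] 36.8 rect [ 527.1 -274.7] [35.  35.8] 0.6
yel4 px [371. 231.] centroid [ 0.5456 -0.3674] areadia 88.0 enc [ 0.5458 -0.373 ] 145.3 rect [ 546.8 -373.6] [ 72.3 142.6] 10.6
yel4 px [355. 141.] centroid [ 0.5273 -0.2755] areadia 36.0 enc [ 0.5274 -0.2754] 37.4 rect [ 527.5 -275.1] [35.6 36.3] 0.6
green px [263. 192.] centroid [0.6157 0.006 ] areadia 116.4 enc [0.6155 0.0056] 163.5 rect [615.6   5.5] [ 73.9 148.4] 12.2
seat px [275. 231.] centroid [ 0.624  -0.0278] areadia 47.1 enc [ 0.6237 -0.0282] 49.2 rect [624.1 -28.2] [46.8 47.6] 43.2
seat px [255. 157.] centroid [0.6091 0.0417] areadia 46.7 enc [0.6088 0.0419] 48.3 rect [608.8  41.8] [46.9 47.3] 44.6
3.7167
```

Sizes and spacings match the description: seat spacing is 71.3 mm (72 given), the fork floor is 71×140 mm, and the lids and grain discs fit. Oats goes first.

```bash
cat >> h.py <<'E'
def pick(xy,zt,yaw,w_open,strength,zup=.10):
    R=down(yaw)
    manip.movep([*xy,zup],R); manip.set_gripper(w_open)
    manip.line_to([*xy,zt],vel=.12); manip.set_gripper(0.0,strength)
    o=manip.observe(); print("grip w %.4f"%o["gripper_width"],"z %.4f"%o["tcp_pos"][2],"t %.1f"%o["t"])
    manip.line_to([*xy,zup],vel=.15)
    print("lifted w %.4f"%manip.observe()["gripper_width"])
def place(xy,zt,yaw,w_open,zup=.10,over=.003,stop=4):
    R=down(yaw)
    manip.movep([*xy,zup],R); manip.line_to([*xy,zt+.008],vel=.12)
    hit=manip.line_to([*xy,zt-over],vel=.02,stop_force=stop)
    o=manip.observe(); print("hit",hit,"tcp",o["tcp_pos"].round(4) if hasattr(o["tcp_pos"],"round") else o["tcp_pos"],"F",np.round(o["wrist_force"],1))
    return o
def release(xy,w_open,zup=.10):
    manip.set_gripper(w_open); o=manip.observe(); p=o["tcp_pos"]
    manip.line_to([p[0],p[1],zup],vel=.15); print("t %.1f"%manip.observe()["t"])
E
python3 - <<'E'
from h import *
y=np.radians(12)
pick([.4089,.1468],.010,y,.065,30)
d=manip.get_image("wrist");cv2.imwrite("pics/c1.png",d["color"][:,:,::-1])
place([.609,.0418],.015,y,.06)
E
```

```text
grip w 0.0394 z 0.0112 t 6.0
lifted w 0.0392
hit True tcp [0.6097 0.0418 0.0162] F [-1.1 -0.4  4.5]
```

View pics/c1.png

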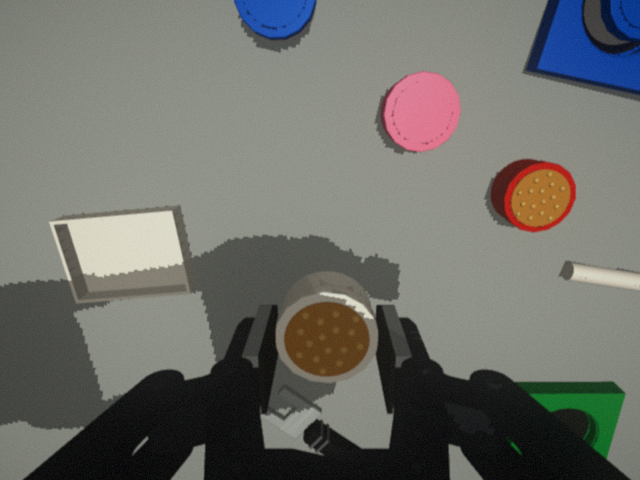

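The cup is held upright between the pads, lid at (327,338). Contact came at exactly +5 mm, which is the seat floor. I'll release it and fetch cocoa.

```bash
python3 - <<'E'
from h import *
y=np.radians(12)
release(None,.062)
pick([.3387,-.3009],.010,y,.065,30)
o=place([.624,-.0279],.015,y,.06)
if .0145<o["tcp_pos"][2]<.0185: release(None,.062)
manip.movep([.62,-.03,.20],down(y))
d=manip.get_image("wrist");cv2.imwrite("pics/c2.png",d["color"][:,:,::-1]); print(manip.observe()["t"])
E
```

```text
t 10.0
grip w 0.0393 z 0.0112 t 13.1
lifted w 0.0395
hit True tcp [ 0.6247 -0.0279  0.0162] F [-0.7  1.   4.6]
t 17.6
18.125
```

View pics/c2.png

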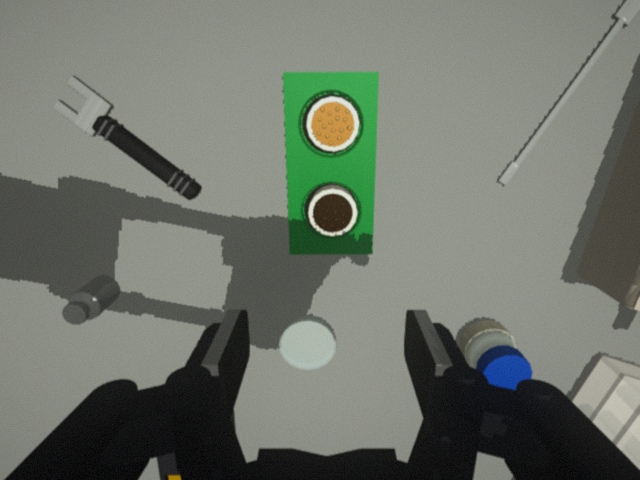

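Both samples sit within their seats, oats at (332,124) and cocoa at (332,211). Next I'll view the blue rack and the standard.

```bash
python3 - <<'E'
from h import *
manip.movep([.47,.29,.25],down(0))
d=manip.get_image("wrist");cv2.imwrite("pics/c3.png",d["color"][:,:,::-1])
H=hsv(d);h,s,v=[H[...,i].astype(int) for i in range(3)]
b=((h>100)&(h<125)&(s>150)&(v>40))
show(d,comps(b),.022,"b22");show(d,comps(b,2000),.013,"b13")
cs,hi=cv2.findContours(b.astype(np.uint8),cv2.RETR_CCOMP,cv2.CHAIN_APPROX_NONE)
show(d,[c for c,x in zip(cs,hi[0]) if x[3]>=0 and cv2.contourArea(c)>300],.013,"hole")
E
```

```text
b22 px [208. 213.] centroid [0.3544 0.2767] areadia 39.1 enc [0.3542 0.2768] 40.7 rect [354.3 276.7] [39.4 38.7] 85.3
b22 px [392. 129.] centroid [0.5287 0.3484] areadia 114.5 enc [0.5288 0.3484] 161.2 rect [528.9 348.3] [ 71.7 145.6] 1.2
b13 px [392. 129.] centroid [0.5301 0.3478] areadia 117.3 enc [0.5303 0.3478] 165.1 rect [530.4 347.7] [ 73.4 149.2] 1.2
hole px [383. 164.] centroid [0.5213 0.3238] areadia 19.8 enc [0.5294 0.3135] 46.4 rect [523.6 321.4] [46.2 24.8] 36.4
hole px [393.  95.] centroid [0.5286 0.3836] areadia 45.9 enc [0.5289 0.3839] 47.5 rect [528.5 383.5] [46.4 45.1] 45.5
```

View pics/c3.png

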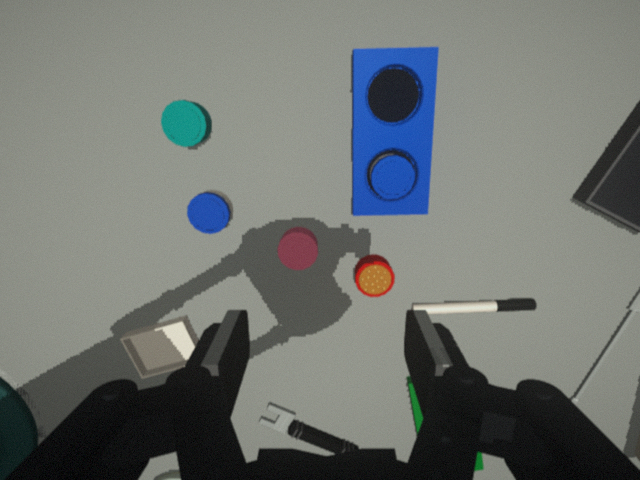

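```bash
python3 - <<'E'
from h import *
y=np.radians(1.2)
pick([.3544,.2765],.010,y,.065,30)
o=place([.529,.3838],.015,y,.06)
if .0145<o["tcp_pos"][2]<.0185: release(None,.062)
manip.movep([.52,.33,.20],down(y))
d=manip.get_image("wrist");cv2.imwrite("pics/c4.png",d["color"][:,:,::-1]); print(manip.observe()["t"])
manip.movep([.46,-.16,.17],down(0))
d=manip.get_image("wrist");cv2.imwrite("pics/c5.png",d["color"][:,:,::-1]); print(manip.observe()["t"])
import pickle;pickle.dump(d,open("c5.pkl","wb"))
E
```

```text
grip w 0.0397 z 0.0112 t 21.8
lifted w 0.0393
hit True tcp [0.5296 0.3842 0.0163] F [-0.3 -0.2  5.3]
t 25.6
26.2083
28.0583
```

View pics/c4.png

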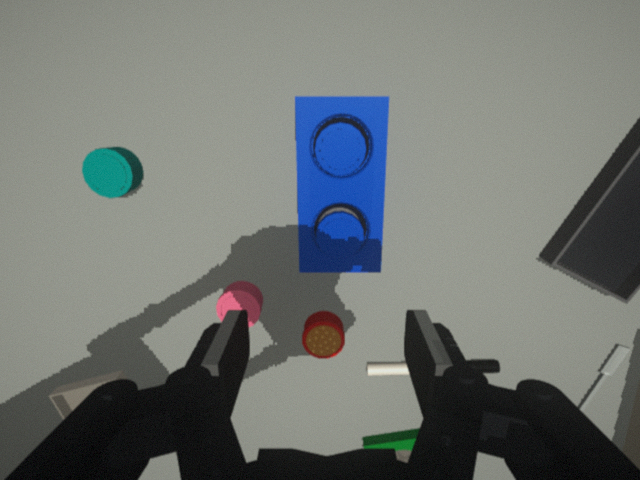

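View pics/c5.png

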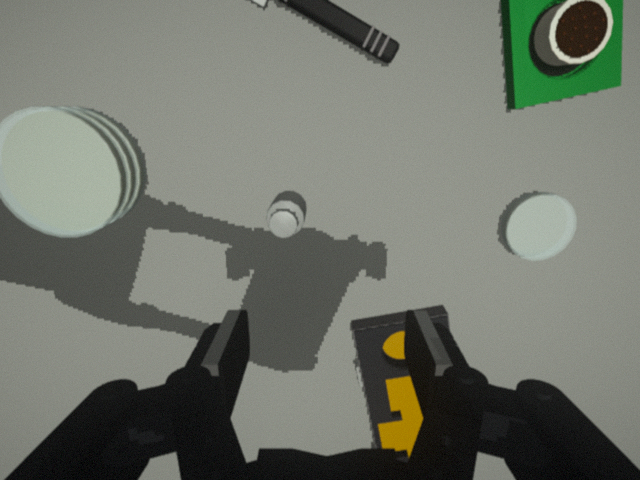

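Both blue lids sit inside their seats, at (341,146) and (341,232). The weight is seen almost from above, knob around (284,221). I'll segment it.

```bash
python3 - <<'E'
from h import *
import pickle
d=pickle.load(open("c5.pkl","rb"))
c=d["color"][180:250,250:320]; cv2.imwrite("pics/c6.png",cv2.resize(c[:,:,::-1],(560,560),interpolation=cv2.INTER_NEAREST))
S=manip.get_image("scene");T=manip.get_image("side")
s=S["color"][250:295,200:250];t=T["color"][205:250,365:415]
cv2.imwrite("pics/c7.png",np.hstack([cv2.resize(x[:,:,::-1],(400,360),interpolation=cv2.INTER_NEAREST) for x in (s,t)]))
pickle.dump((S,T),open("st.pkl","wb"))
E
```

```text
(no output)
```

View pics/c6.png

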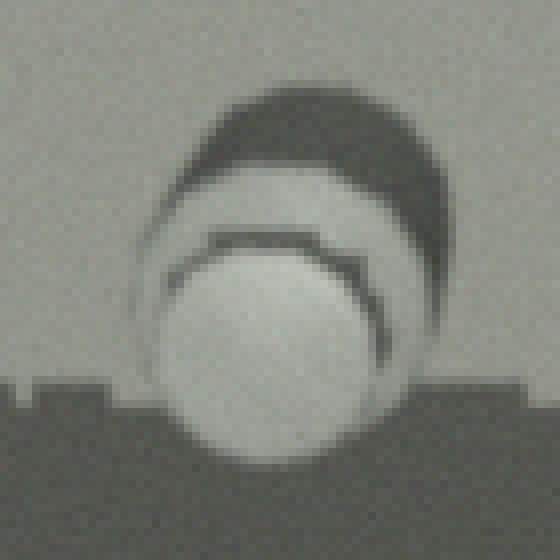

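View pics/c7.png

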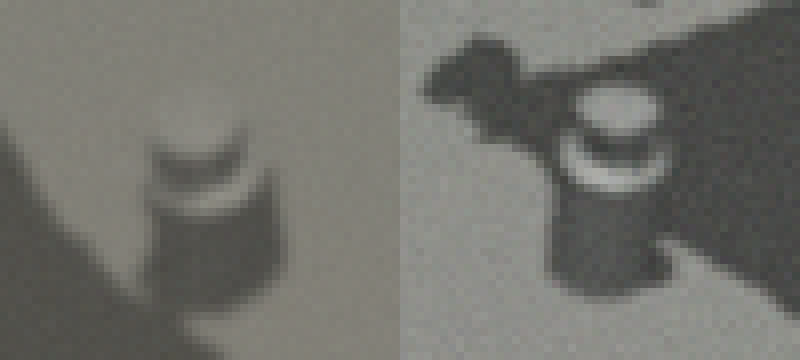

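```bash
python3 - <<'E'
from h import *
import pickle
d=pickle.load(open("c5.pkl","rb")); S,T=pickle.load(open("st.pkl","rb"))
print(ray(d,282.9,224,.051),ray(d,284.6,218.4,.036))
print(d["extrinsics"][:3,3])
a=ray(S,200+198/8-.5,250+132/8-.5,.051); b=ray(T,365+218/8-.5,205+111/8-.5,.051); print(a,b)
E
```

```text
[ 0.42945551 -0.15125012  0.051     ] [ 0.42911797 -0.151395    0.036     ]
[ 0.45953109 -0.07464092  0.31303106]
[ 0.43363122 -0.15250351  0.051     ] [ 0.4302564  -0.15117436  0.051     ]
```

```bash
python3 - <<'E'
from h import *
y=np.radians(10.7)
pick([.4293,-.1513],.018,y,.05,60,zup=.12)
d=manip.get_image("wrist");cv2.imwrite("pics/c8.png",d["color"][:,:,::-1])
o=place([.5277,-.2759],.022,y,.06,zup=.12)
E
```

```text
grip w 0.0256 z 0.0193 t 30.1
lifted w 0.0255
hit True tcp [ 0.5283 -0.2763  0.0233] F [-0.3 -0.1  3.6]
```

View pics/c8.png

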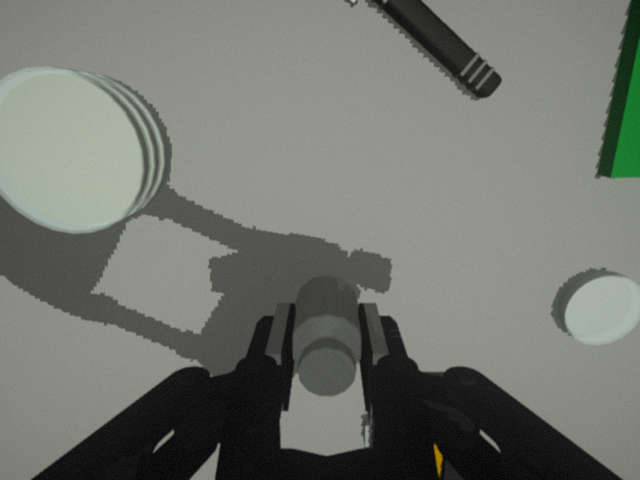

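Contact came at +4.0 mm, the pocket floor. I'll release it, check it, and look at the fork.

```bash
python3 - <<'E'
from h import *
import pickle
release(None,.05,.12)
manip.movep([.53,-.33,.20],down(0))
d=manip.get_image("wrist");cv2.imwrite("pics/c9.png",d["color"][:,:,::-1])
manip.movep([.45,-.03,.17],down(0))
d=manip.get_image("wrist");cv2.imwrite("pics/c10.png",d["color"][:,:,::-1]); print(manip.observe()["t"])
pickle.dump(d,open("c10.pkl","wb"))
H=hsv(d);h,s,v=[H[...,i].astype(int) for i in range(3)]
m=v<60; m[270:]=0
cs=comps(m,400)
for c in cs: print(c.reshape(-1,2).mean(0),cv2.minAreaRect(c))
show(d,cs,.016,"handle")
E
```

```text
t 34.2
35.9417
[557.22556391 221.29323308] ((557.5, 220.5), (39.0, 41.0), 90.0)
[341.50943396 200.73584906] ((341.80615234375, 201.16748046875), (73.38639831542969, 18.457597732543945), 27.377702713012695)
handle px [557. 221.] centroid [ 0.6306 -0.03  ] areadia 31.1 enc [ 0.6306 -0.0301] 32.9 rect [630.5 -30.2] [31.6 32.1] 11.7
handle px [342. 201.] centroid [ 0.4623 -0.0148] areadia 30.9 enc [ 0.4619 -0.0143] 57.8 rect [461.9 -14.7] [14.3 56.8] 62.5
```

View pics/c9.png

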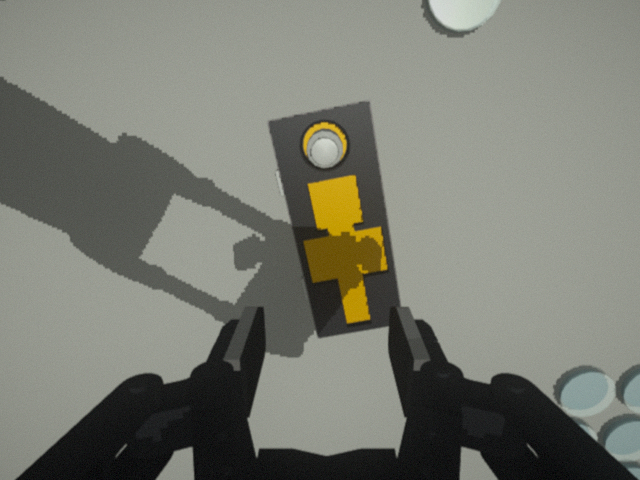

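View pics/c10.png

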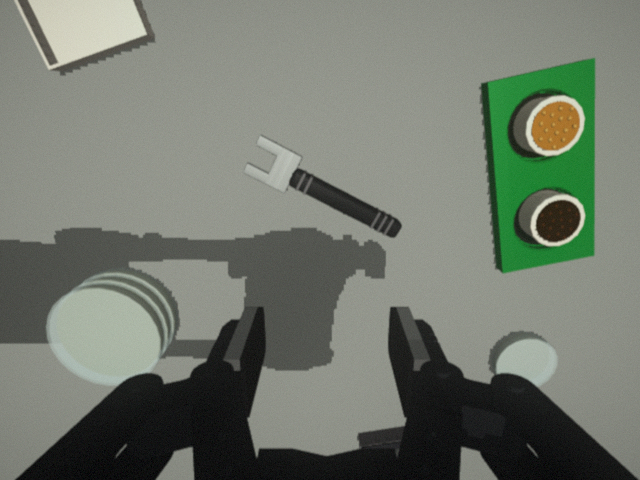

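The weight stands in its pocket, with the yellow floor ringing it at (325,148). The fork's handle end is near (401,229) and its prong tips near (255,155). I'll measure the full fork next.

```bash
python3 - <<'E'
from h import *
import pickle
d=pickle.load(open("c10.pkl","rb"))
H=hsv(d);v=cv2.GaussianBlur(H[...,2],(3,3),0).astype(int)
roi=np.zeros_like(v,bool);roi[125:245,235:410]=1
print("bg",np.median(v[100:130,300:400]))
m=(((v<75))&roi).astype(np.uint8); m=cv2.morphologyEx(m,cv2.MORPH_CLOSE,np.ones((9,9)))
c=max(comps(m>0),key=cv2.contourArea); show(d,[c],.014,"handle")
hm=((v>165)&roi); c2=comps(hm,100); show(d,c2,.006,"head")
w=toplane(d,c,.014); R=cv2.minAreaRect(w*1000)
b=cv2.boxPoints(R); print("handle box",b.round(1))
hd=toplane(d,np.vstack(c2),.006)*1000
ang=np.radians(90+R[2]) if R[1][1]>R[1][0] else np.radians(R[2])
u=np.array([np.cos(ang),np.sin(ang)]); 
if (hd.mean(0)-np.array(R[0]))@u<0:u=-u
print("yaw",np.degrees(np.arctan2(u[1],u[0])))
n=np.array([-u[1],u[0]]); O=np.array(R[0])
print("handle along",((w*1000-O)@u).min(),((w*1000-O)@u).max(),"head along",((hd-O)@u).min(),((hd-O)@u).max(),"head lat",((hd-O)@n).min(),((hd-O)@n).max())
e0=((w*1000-O)@u).min();e1=((hd-O)@u).max(); print("len",e1-e0,"origin",O+u*(e0+e1)/2)
x=d["color"][120:250,230:415].copy(); cv2.imwrite("pics/c11.png",cv2.resize(x[:,:,::-1],(740,520),interpolation=cv2.INTER_NEAREST))
E
```

```text
bg 151.0
handle px [345. 203.] centroid [ 0.4652 -0.0167] areadia 40.2 enc [ 0.4652 -0.0172] 93.9 rect [465.4 -16.8] [15.2 93.6] 62.2
head px [272. 164.] centroid [0.4114 0.0109] areadia 28.2 enc [0.4077 0.0128] 43.5 rect [407.7  12.5] [30.1 34. ] 62.5
handle box [[420.5  -1.6]
 [503.2 -45.3]
 [510.3 -31.9]
 [427.6  11.8]]
yaw 152.15199661254883
handle along -46.79472620713642 46.7947444242474 head along 47.80280693678875 81.79471240733979 head lat -13.971247825796477 16.171575846567016
len 128.5894386144762 origin [449.93931071  -8.60175005]
```

View pics/c11.png

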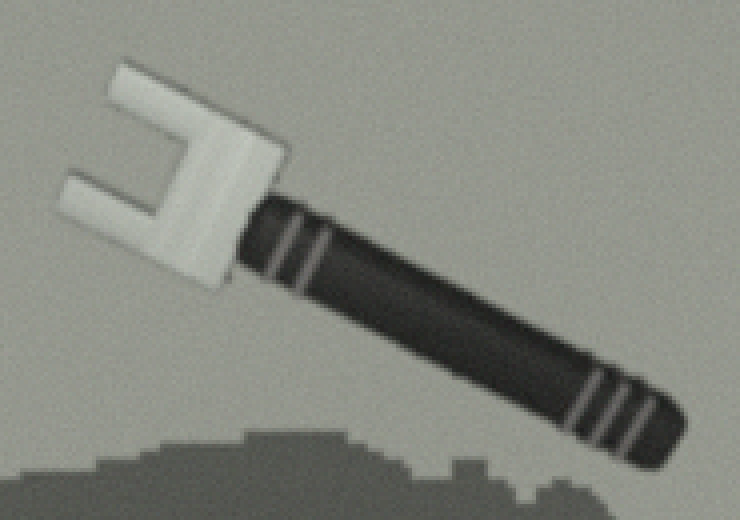

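Fork length is 128.6 mm (130 given), handle 15×94 and head 30×34, so the measurement is sound. I'll pick it up.

```bash
python3 - <<'E'
from h import *
pick([.4499,-.0086],.005,np.radians(62.2),.04,60,zup=.13)
y=np.radians(10.7); xy=[.5456,-.3713]
manip.movep([*xy,.13],down(y)); manip.line_to([*xy,.045],vel=.12)
d=manip.get_image("wrist");cv2.imwrite("pics/c12.png",d["color"][:,:,::-1])
hit=manip.line_to([*xy,.012],vel=.025,stop_force=4)
o=manip.observe();print(hit,o["tcp_pos"],np.round(o["wrist_force"],1),o["t"])
d=manip.get_image("wrist");cv2.imwrite("pics/c13.png",d["color"][:,:,::-1])
E
```

```text
grip w 0.0121 z 0.0060 t 38.7
lifted w 0.0123
True [ 0.54540691 -0.37114938  0.01606304] [0.1 0.3 4.4] 43.0583
```

View pics/c13.png

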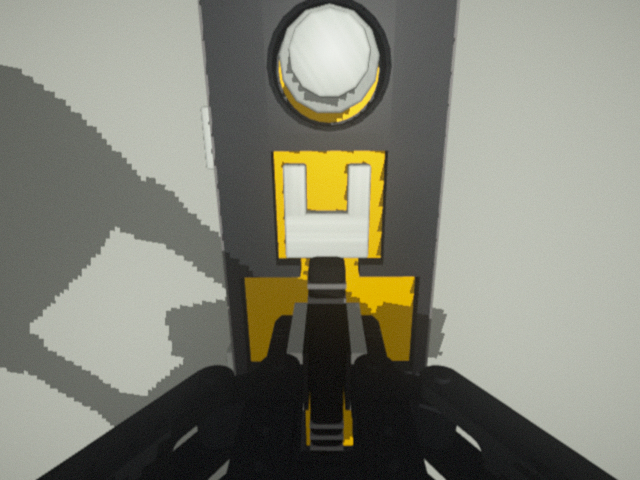

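Contact was at +10.1 mm, the pocket floor. The head lies within its recess at (327,205) and the handle end lies in the slot. I'll release within the notches (30 mm opening), lift, and check everything.

```bash
python3 - <<'E'
from h import *
manip.set_gripper(.030); manip.line_to([.5454,-.3711,.13],vel=.12)
manip.movep([.57,-.44,.22],down(0))
d=manip.get_image("wrist");cv2.imwrite("pics/d1.png",d["color"][:,:,::-1])
manip.movep([.60,-.12,.26],down(0)); manip.dwell(.3)
T=manip.get_image("side");S=manip.get_image("scene")
cv2.imwrite("pics/d2.png",T["color"][:,:,::-1]);cv2.imwrite("pics/d3.png",S["color"][:,:,::-1]); print(manip.observe()["t"])
E
```

```text
46.75
```

View pics/d1.png

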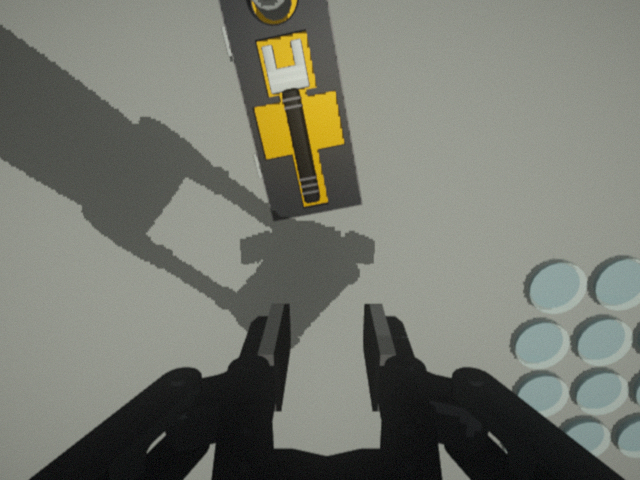

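View pics/d2.png

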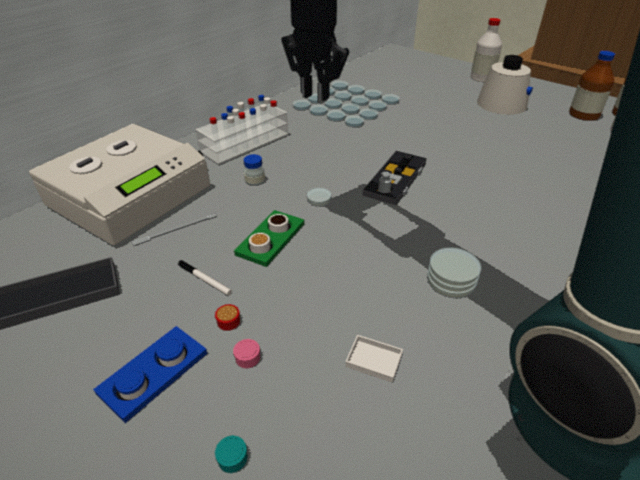

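The fork lies in its pocket at (297,130) and the weight stands in the case. Both racks hold two upright cups (green 260/278, blue 130/171), and the look-alikes have not moved. Handing in.

```bash
python3 -c "
from station import manip
manip.hand_in()"
```

```text
the job is handed in; nothing more can be done
```

All five items are put away, and I handed the job in at about 47 s on the robot clock. I placed them in the order you gave:

- **Oats and cocoa:** each stands in its own seat of the green rack.
- **Loose salt standard:** in the free seat of the blue rack, beside the one already there.
- **Weight and fork:** each down in its own pocket of the kit case.

I lowered each item until light contact (about 4–5 N) before letting go. The contact heights matched the floors to about 0.1 mm: +5 mm for the three cups, +4 mm for the weight and +10 mm for the fork.

The last pictures show all four cups upright in their seats, the weight standing and the fork flat in its pocket. The pink, turquoise and red look-alikes were left alone.

My first positions, picked by eye from the two fixed cameras, disagreed by up to about 2 cm. I used the closer wrist-camera measurements instead, and these matched the given sizes. None of the later checks failed or disagreed.

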